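# Twist-lock a lashing eye into the strut rail

## Task

Fit the loose orange lashing eye into the steel rail at the yellow mark: feel for the slot, pass the eye's nut lengthwise down through it, press it down against its spring, give it a quarter turn clockwise (seen from above) and let it rise so that its grooves lock under both lips, as on the two eyes already fitted. Be gentle: never force the eye or the gripper against the rail with more than 20 N. Let go of the eye and leave everything else where it is.

Things in the scene. Friction and masses are not known exactly. Their poses are not given: they have to be found in the camera images.
- eye_grip (a point): Centre of the orange collar block (30 mm along its x, 12 mm thick along its y, 26 mm tall) of the loose lashing eye: grasp it here, across the 12 mm; z up. A D-shaped eye stands on the block, its top 29 mm above this point. A 10 mm stud joins it to the nut below. At the start the eye stands in one of the block's two holes, its x within 0.5 rad of the block's y. In all 0.14 to 0.22 kg.
- eye: The dark T-nut of the same eye; origin at the centre of its underside, 49 mm under eye_grip, same axes. 34 mm long (x), 20 wide (y), 9 tall; two grooves across its top, 5 wide, 3 deep, centred at x = +-12.25 mm. Two opposite corners are cut off, so inside the rail it turns clockwise from above by about 97 degrees until the other corners meet the walls, but counterclockwise only about 35.
- eye_foot (a point): Tip of the eye's spring foot: black, round-nosed, 10 mm across, on a coil spring under the nut, and 35 mm below the nut's underside when extended. It slides straight up towards the nut: 3 N to start, 0.3 N more per mm, solid after 19 mm. At the start it hangs in the block's hole and the nut rests on the block's top.
- rail_mark (a point): Point of the rail's fixed mounting at the yellow mark, level with the rail's top, 49.3 mm above the bench; x roughly across the rail, y along it, z up. The rail is clamped in cross slots and not measured: at the mark its slot's centreline lies up to 8 mm to either side (along x), and runs up to 0.1 rad askew of y. It does not move. Eye locked: eye_grip 35 mm above this point, x across.
- rail_base: Rail and mounting; origin on the bench under rail_mark, same axes. Rail: zinc strut channel 41.3 mm wide and high, 360 long, its underside 8 mm up; slot 22 mm wide along its top; lips turned down 7.8 mm, 2.5 thick, square-edged. Inside 36.3 mm wide, floor 38.8 mm below its top. The nut can turn only pressed 3 mm (better 5) below its locked height; spring solid at 9. Same eyes fitted 115 mm either side.
- block: Fixed birch set-up block 75 x 180 x 52 mm (long side y) with two 16 mm square holes 44 mm deep, 50 mm either side of its centre along y; origin at the centre of its underside.
- knob_center (a point): Centre of the black round knob (32 mm across, 22 mm tall) on the other fitting, with a brass-coloured nut, which stands in the block's other hole and stays there; the knob's top is 52 mm above the block's top.
- wrench: Loose steel wrench 200 mm, bystander.
- tape: Loose yellow tape measure, bystander, 66 x 64 x 38 mm.
- jar: Loose clear jar, 68 mm across, 90 mm tall, bystander.
- mug: Loose white mug, 80 mm across, 92 mm tall, bystander.
- nut_tray: Loose black open tray 120 x 200 x 45 mm with two spare nuts, bystander.

How it is judged:
On the way:
1. The nut is passed lengthwise through the slot at the mark and pressed below the lips (z of eye_grip in the frame of rail_mark below 0.033 m and x of eye_grip in the frame of rail_mark between -0.011 and 0.011 m and y of eye_grip in the frame of rail_mark between -0.015 and 0.015 m and angle between the x axis of eye_grip and the y axis of rail_mark, either way round below 0.4 rad), for 0.05 s.
At the end, for the whole second after the job is handed in: The orange eye stands upright (within 0.1 rad) and still at the yellow mark (within 12 mm along the rail), its nut crosswise (its x within 0.26 rad of the mounting's x, the rail's skew included) and risen so that the lips sit in its grooves (eye_grip 33.8 to 37 mm above rail_mark) (z of eye_grip in the frame of rail_mark between 0.0338 and 0.037 m and x of eye_grip in the frame of rail_mark between -0.012 and 0.012 m and y of eye_grip in the frame of rail_mark between -0.012 and 0.012 m and angle between the x axis of eye_grip and the x axis of rail_mark, either way round below 0.26 rad and angle between eye_grip's own z axis and vertical below 0.1 rad and linear speed of eye below 0.02 m/s and angular speed of eye below 0.2 rad/s); the robot touches nothing.
It fails at once if The eye is forced against the rail with more than 20 N before its nut has risen locked under the lips (contact force between eye and rail_base above 20 N and not (z of eye_grip in the frame of rail_mark between 0.0335 and 0.037 m and angle between the x axis of eye_grip and the x axis of rail_mark, either way round below 0.28 rad)).
It fails at once if The robot pushes on the rail with more than 20 N (contact force between any of the fingers, the arm and rail_base above 20 N).
It fails at once if Another thing is shifted (distance of any of knob_center, wrench, tape, jar, mug, nut_tray from where it was at the start of the episode above 0.02 m).
It also fails if it takes over 72 s, if anything falls off the work surface, if the arm or the gripper's body presses on something with over 40 N, if the wrist force passes 120 N, or if a joint passes its speed limit or range.

## Robot

A 7-joint arm with a two-finger parallel gripper is mounted at the origin on the work surface. World frame = base frame: x ahead of the robot, y to its left, z up, the work surface at z = 0. Lengths are in m, angles in rad, forces in N, time in s.
With the tool pointing down it reaches from about 0.425 to 0.825 m from the base axis. Payload 3.6 kg.
Tool frame: the origin (TCP) lies where the fingers leave the gripper's body, on its centre line; the fingertips stand 73 mm ahead of it and the grasp point (between the pads) lies 54 mm ahead of it; z points along the fingers, y is the direction in which the jaws open and shut (so a half turn about z gives the same grasp; the last joint's range is limited). The gripper opens to 85 mm and grips with 20 to 120 N. Pads are 22 mm wide; open, the fingers measure 114 mm over their backs; the gripper's body (76 mm by 85 mm) begins 54 mm behind the grasp point. The pads swing forward as they close: fully open they stand 13 mm farther back than shut.
Start: joints at [-1.248, 0.615, -0.013, 1.423, 0.008, 1.103, -0.04], TCP at [0.222, 0.611, 0.304] pointing down, gripper open.
Joint ranges: [-3.12, 3.12], [-0.3, 2.06], [-1.34, 1.32], [0.26, 2.42], [-1.36, 4.5], [0.01, 1.98], [-2.84, 2.84]. Speed limits (rad/s): [2.79, 2.79, 3.14, 3.14, 3.14, 3.14, 3.14].

## Interface

Orientations are given as [roll, pitch, yaw] about the fixed x, y, z axes, in that order (R = Rz(yaw) Ry(pitch) Rx(roll)).
In Python, from station import readout, imaging, r gives the robot as it stands.
- The arm moves only by the tool carry_out, never from a script. Its arguments are lists of equal length, an entry for each row: "linear": the shift along the tool's x, y, z in mm, a list of three; "delta_rot": the turn, a rotation vector about the tool's x, y, z in rad, a list of three; "claw": the opening, from 0 (shut) to 1 (fully open). A call has exactly 5 rows; each row shifts and turns the commanded pose from where the row before left it, along the tool's axes as they then stand; what a row does not reach is not made up. A row lasts 1/10 s, in which the tool goes at most 50 mm and 8.59 degrees, less where a joint would pass 70% of its speed; a pose out of reach is approached as far as the arm can. A call with a gripper value outside its range is refused whole. The fingers move at their own pace and stop on an object; "force" is the grip in N (left out, the last holds). Time passes only in rows, so rows that do not move let the fingers close, or fill a call up. It gives the time, the measured TCP pose, the force and the opening at its end, in the units of the state.
- readout.get_obs(): the state, without advancing time (a new reading comes with each control period).
- imaging.read_camera(name): name is "scene" or "top" or "wrist"; returns a dict with "pixels" (420x560x3 uint8, red, green, blue), "depth" (420x560 float32, m along the optical axis (not along the pixel's ray), 0 where there is no reading), "K" (3x3 intrinsics, pixels), "k1" (the pictures are not rectified: a ray, as slopes to the right and down, at radius r is drawn at 1 + k1 r^2 times it, then the intrinsics apply), "eye" and "rotation" of the camera in the world; the wrist camera has in their place "tool_from_camera" (4x4, takes a point from camera to tool coordinates, whose origin is the TCP and whose axes are the flange's). Camera axes: x right, y down, z forward; pixel columns grow to the right and rows downward; lengths in m; the calibration is good to about 2 mm. A picture is of the moment at which its call begins: read the wrist's pose just before it.
- r.finish_job(): hands the job in, once; it reports no verdict.
The state is a dict: "time_s": time; "joint_pos": joint angles; "qvel": joint speeds; "tau": joint torques, N m; "eef_pos": TCP position; "orientation": TCP orientation; "force": force on the tool from outside, world axes, zero at the start; "wrist_torque": the same for the moment, N m; "opening": finger opening in m.
Only numpy, scipy, OpenCV 4.12 (cv2) and the standard library are available. Lean on these libraries where they do the work, as an engineer would, in place of code of your own. Each camera call takes 0.05 s, during which the arm holds its last target. There are 200 camera calls.

## Working session

There is one attempt and no reset: what is moved stays moved. The work goes in short steps, Python scripts to look and compute and a tool call to move; the robot and the scene stay as the last step left them, time stands still between calls to the robot, and variables do not carry over. Pictures are saved under pics/ and viewed, about 8 in all and at most 12, crops included, and the job is handed in when it is done.

Besides the shell and the picture viewer there is one more tool, called after "Request:" by a JSON object that holds its "op" and its "data". carry_out: Moves the arm, as the interface text tells. Its arguments: {"type":"object","properties":{"linear":{"type":"array"},"delta_rot":{"type":"array"},"claw":{"type":"array"},"force":{"type":"number"}},"required":["linear","delta_rot","claw"]}

```bash
ls; mkdir -p pics; cat > h.py <<'E'
import numpy as np, cv2
from scipy.spatial.transform import Rotation as R
from station import readout, imaging, r
def pose():
    o=readout.get_obs(); T=np.eye(4); T[:3,:3]=R.from_euler('xyz',o['orientation']).as_matrix(); T[:3,3]=o['eef_pos']; return T,o
def cam(n):
    T,o=pose(); c=imaging.read_camera(n)
    if n=='wrist': M=T@np.array(c['tool_from_camera']); c['eye']=M[:3,3]; c['rotation']=M[:3,:3]
    c['eye']=np.array(c['eye']); c['rotation']=np.array(c['rotation']); c['K']=np.array(c['K']); return c
def slopes(c,uv):
    uv=np.atleast_2d(np.array(uv,float)); K=c['K']
    d=np.c_[(uv[:,0]-K[0,2])/K[0,0],(uv[:,1]-K[1,2])/K[1,1]]; s=d.copy()
    for _ in range(15): s=d/(1+c['k1']*(s**2).sum(1))[:,None]
    return np.c_[s,np.ones(len(s))]
def onz(c,uv,z):
    d=slopes(c,uv)@c['rotation'].T; t=(z-c['eye'][2])/d[:,2]; return c['eye']+t[:,None]*d
def cloud(c,uv):
    uv=np.atleast_2d(uv); z=c['depth'][uv[:,1].astype(int),uv[:,0].astype(int)]
    return c['eye']+(slopes(c,uv)*z[:,None])@c['rotation'].T
def save(c,n,crop=None,s=1):
    im=c['pixels'][:,:,::-1]
    if crop: im=im[crop[1]:crop[3],crop[0]:crop[2]]
    cv2.imwrite('pics/'+n+'.png',cv2.resize(im,None,fx=s,fy=s))
E
python3 - <<'E'
from h import *
c=cam('top'); save(c,'top0',s=1.4); print(c['eye'],c['rotation'],c['K'],c['k1'])
np.save('top0.npy',c,allow_pickle=True)
c=cam('scene'); save(c,'sc0',s=1.4); np.save('sc0.npy',c,allow_pickle=True);print(c['eye'])
T,o=pose(); print(o)
E
```

```text
pics
[ 0.39190857 -0.00752914  1.16688722] [-2.95482637  0.01570659 -1.55422442] [[401.12868321   0.         277.54643171]
 [  0.         401.12868321 212.12849636]
 [  0.           0.           1.        ]] -0.03134778682529787
[1.56306044 0.1235069  1.51411599]
{'time_s': 0.1, 'joint_pos': array([-1.24854978,  0.61580501, -0.01265188,  1.42471462,  0.0081023 ,
        1.10343637, -0.04040308]), 'qvel': array([ 2.85913598e-03, -1.06198464e-03,  5.36668483e-04, -2.84604627e-03,
       -4.02071023e-04, -4.89886999e-04,  6.38625665e-05]), 'tau': array([ 9.47527769e-04, -4.70382607e+01,  2.60194056e-01, -1.71571219e+01,
        1.00850308e-02,  5.86329319e-03, -1.29121119e-05]), 'eef_pos': array([0.22191196, 0.61039534, 0.30287303]), 'orientation': array([-3.13927913e+00,  1.06064348e-05,  2.79293828e+00]), 'force': array([-1.00443411, -0.34200291,  0.35518982]), 'wrist_torque': array([-0.00854249, -0.0180675 , -0.01410516]), 'opening': 0.08533236006536053}
```

View pics/top0.png

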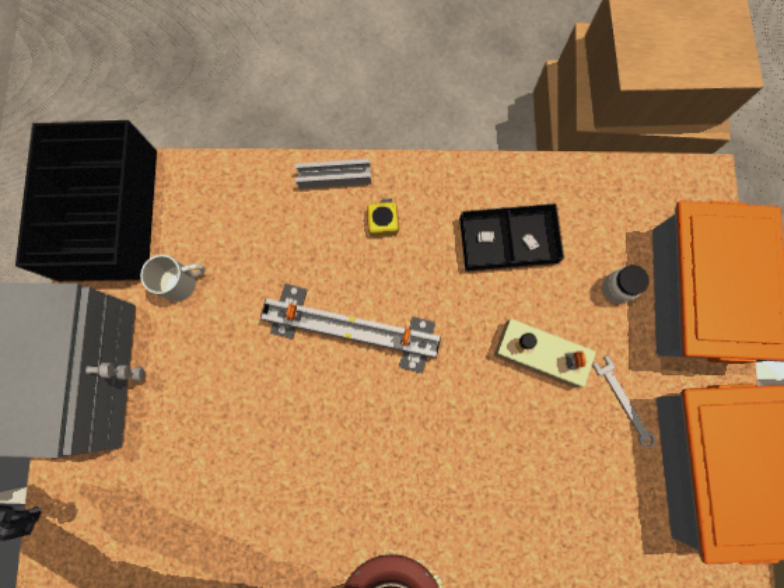

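View pics/sc0.png

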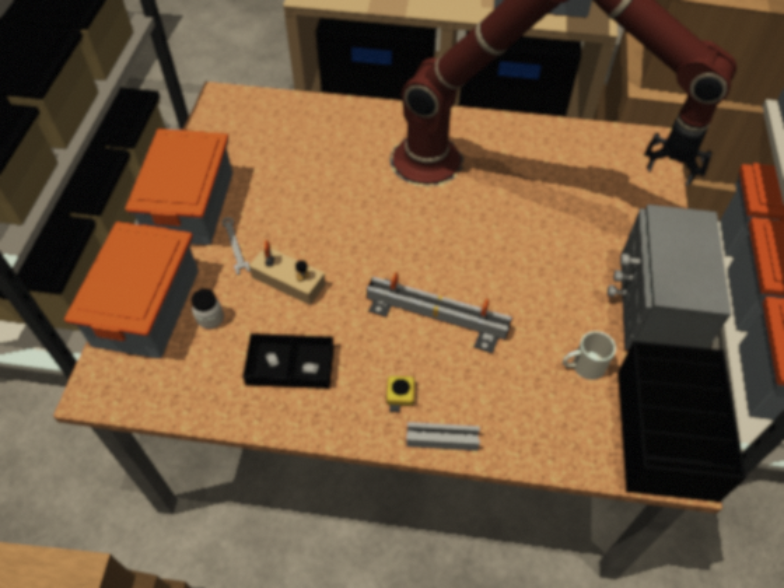

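The top view shows the rail with its yellow marks at about (350,328) and the block with the loose eye at (577,360) and the knob at (528,342), in 1.4x pixels. The scene view agrees. Next I'll get rough positions.

```bash
sed -i "s/c\['rotation'\]=np.array(c\['rotation'\])/c['rotation']=np.array(c['rotation']) if np.size(c['rotation'])==9 else R.from_euler('xyz',c['rotation']).as_matrix()/" h.py
python3 - <<'E'
from h import *
c=cam('top'); s=1.4
print(c['rotation'].round(3))
for n,p,z in [('mark1',(352,320),.049),('mark2',(348,335),.049),('railL',(268,307),.049),('railR',(436,347),.049),('block',(546,352),.052),('eye',(577,360),.08),('knob',(528,342),.104),('table',(100,400),0)]:
    uv=np.array(p)/s; print(n,onz(c,uv,z).round(4),cloud(c,uv).round(4))
# block mask pale yellow
h=cv2.cvtColor(c['pixels'],cv2.COLOR_RGB2HSV); u,v=int(515/s),int(335/s); print(h[v,u],c['pixels'][v,u])
E
```

```text
[[ 0.017 -0.983  0.185]
 [-1.    -0.013  0.019]
 [-0.016 -0.186 -0.982]]
mark1 [[0.5547 0.0864 0.049 ]] [[0.5547 0.0864 0.0489]]
mark2 [[0.5242 0.0935 0.049 ]] [[0.5242 0.0935 0.0492]]
railL [[0.5788 0.2578 0.049 ]] [[0.5832 0.264  0.0229]]
railR [[ 0.5028 -0.0826  0.049 ]] [[ 0.5065 -0.0851  0.012 ]]
block [[ 0.4956 -0.3002  0.052 ]] [[ 0.4956 -0.2999  0.053 ]]
eye [[ 0.4784 -0.3521  0.08  ]] [[ 0.4764 -0.344   0.1055]]
knob [[ 0.5093 -0.2531  0.104 ]] [[ 0.5091 -0.2526  0.106 ]]
table [[0.3859 0.611  0.    ]] [[0.3865 0.5488 0.1173]]
[ 31  70 220] [219 220 160]
```

```bash
cat > plan.py <<'E'
# usage: plan.py x y z yaw [rows] -> rows to print (mm, rad), multiples of 5
from h import *; import sys
def plan(x,y,z,yaw,n=None,tilt=True):
    T,o=pose(); G=np.eye(4); G[:3,:3]=R.from_euler('xyz',[np.pi,0,yaw]).as_matrix()
    d=np.array([x,y,z])-T[:3,3]; y0=o['orientation'][2]
    rel=R.from_matrix(T[:3,:3].T@G[:3,:3]).as_rotvec(); a=np.linalg.norm(rel)
    n=n or max(int(np.ceil(max(np.linalg.norm(d)/.045,a/.145))),1)
    C=T[:3,:3]
    for i in range(n):
        print((C.T@d/n*1000).round(1).tolist(),(rel/n).round(4).tolist()); C=C@R.from_rotvec(rel/n).as_matrix()
    print('t',round(o['time_s'],2),'pos',T[:3,3].round(4),'rpy',o['orientation'].round(4),'F',np.round(o['force'],2))
if __name__=='__main__':
    a=[float(v) for v in sys.argv[1:]]; plan(*a[:4],int(a[4]) if len(a)>4 else None)
E
python3 plan.py 0.54 0.12 0.30 1.4 15; python3 -c "
from h import *
c=imaging.read_camera('wrist');print(np.array(c['tool_from_camera']).round(3),c['K'],c['k1'])"
```

```text
[-31.1, -23.5, 0.2] [-0.0001, 0.0001, 0.0929]
[-33.1, -20.5, 0.2] [-0.0001, 0.0001, 0.0929]
[-34.9, -17.3, 0.2] [-0.0001, 0.0001, 0.0929]
[-36.4, -14.0, 0.2] [-0.0001, 0.0001, 0.0929]
[-37.5, -10.6, 0.2] [-0.0001, 0.0001, 0.0929]
[-38.3, -7.1, 0.2] [-0.0001, 0.0001, 0.0929]
[-38.8, -3.5, 0.2] [-0.0001, 0.0001, 0.0929]
[-39.0, 0.1, 0.2] [-0.0001, 0.0001, 0.0929]
[-38.8, 3.7, 0.2] [-0.0001, 0.0001, 0.0929]
[-38.3, 7.3, 0.2] [-0.0001, 0.0001, 0.0929]
[-37.4, 10.8, 0.2] [-0.0001, 0.0001, 0.0929]
[-36.3, 14.3, 0.2] [-0.0001, 0.0001, 0.0929]
[-34.8, 17.6, 0.2] [-0.0001, 0.0001, 0.0929]
[-33.0, 20.7, 0.2] [-0.0001, 0.0001, 0.0929]
[-30.9, 23.7, 0.2] [-0.0001, 0.0001, 0.0929]
t 0.15 pos [0.222  0.6105 0.303 ] rpy [-3.1396 -0.      2.7929] F [0.58 0.01 0.06]
[[ 0.001 -0.945 -0.327  0.083]
 [ 1.     0.001 -0.     0.001]
 [ 0.    -0.327  0.945 -0.07 ]
 [ 0.     0.     0.     1.   ]] [[321.97065395   0.         279.99759737]
 [  0.         321.97065395 209.73543734]
 [  0.           0.           1.        ]] 0.005130570177678808
```

Request:
{"op": "carry_out", "data": {"linear": [[-31,-23,0],[-33,-20,0],[-35,-17,0],[-36,-14,0],[-38,-11,0]], "delta_rot": [[0,0,0.093],[0,0,0.093],[0,0,0.093],[0,0,0.093],[0,0,0.093]], "claw": [1,1,1,1,1]}}

```text
time_s: 0.7
eef_pos: [0.3289, 0.4468, 0.3038]
orientation: [-3.141, -0.0, 2.324]
force: [1.1, 0.5, 1.1]
opening: 0.0858
```

Request:
{"op": "carry_out", "data": {"linear": [[-38,-7,0],[-39,-4,0],[-39,0,0],[-39,4,0],[-38,7,0]], "delta_rot": [[0,0,0.093],[0,0,0.093],[0,0,0.093],[0,0,0.093],[0,0,0.093]], "claw": [1,1,1,1,1]}}

```text
time_s: 1.2
eef_pos: [0.4342, 0.2829, 0.304]
orientation: [3.141, -0.0, 1.859]
force: [0.5, 0.8, -0.2]
opening: 0.0853
```

Request:
{"op": "carry_out", "data": {"linear": [[-37,11,0],[-36,14,0],[-35,18,0],[-33,21,0],[-31,24,0]], "delta_rot": [[0,0,0.093],[0,0,0.093],[0,0,0.093],[0,0,0.093],[0,0,0.093]], "claw": [1,1,1,1,1]}}

```text
time_s: 1.7
eef_pos: [0.5406, 0.1199, 0.3039]
orientation: [-3.141, -0.0, 1.394]
force: [1.0, 0.5, 0.9]
opening: 0.0851
```

```bash
python3 - <<'E'
from h import *
T,o=pose(); print(o['time_s'],T[:3,3],o['orientation'],o['force'])
c=cam('wrist'); save(c,'w1',s=1.4); np.save('w1.npy',c,allow_pickle=True)
E
python3 plan.py 0.54 0.12 0.30 1.4 1
```

```text
1.7 [0.54063527 0.11994792 0.30388609] [-3.14137486e+00 -2.39596063e-04  1.39446855e+00] [1.00151588 0.47447545 0.9352176 ]
[7.5, -5.8, 4.3] [0.0066, 0.0061, -0.0191]
t 1.75 pos [0.5442 0.1116 0.3044] rpy [3.1349 0.0061 1.3809] F [ 2.82 -6.27  1.64]
```

View pics/w1.png

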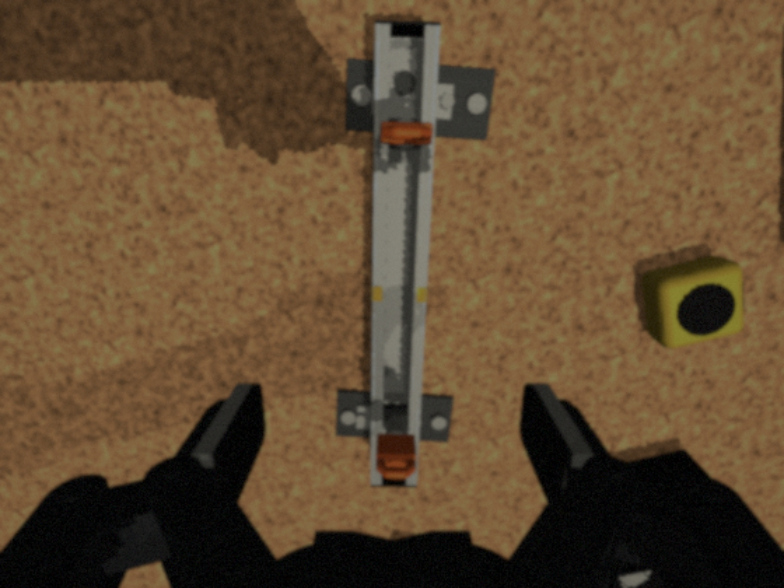

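The wrist view shows the rail vertical, with yellow marks at (376,294) and (421,294) in 1.4x pixels and a fitted eye at each end. The arm had not settled yet, so I'll retake the image and measure.

Request:
{"op": "carry_out", "data": {"linear": [[0,0,0],[0,0,0],[0,0,0],[0,0,0],[0,0,0]], "delta_rot": [[0,0,0],[0,0,0],[0,0,0],[0,0,0],[0,0,0]], "claw": [1,1,1,1,1]}}

```text
time_s: 2.25
eef_pos: [0.5396, 0.1222, 0.3039]
orientation: [-3.141, -0.0, 1.4]
force: [0.2, 0.0, 0.7]
opening: 0.0854
```

```bash
cat > rail.py <<'E'
from h import *
def meas(n):
    c=cam(n); H,W=c['depth'].shape; uv=np.stack(np.meshgrid(np.arange(W),np.arange(H)),-1).reshape(-1,2)
    P=cloud(c,uv); ok=(c['depth'].ravel()>0)&(abs(P[:,0]-.54)<.08)&(abs(P[:,1]-.09)<.19)
    P=P[ok]; uv=uv[ok]; rgb=c['pixels'].reshape(-1,3)[uv[:,1]*W+uv[:,0]]
    h=cv2.cvtColor(rgb[None],cv2.COLOR_RGB2HSV)[0].astype(int)
    t=(abs(P[:,2]-.0493)<.005)&(h[:,1]<60)   # lip tops, grey
    Q=P[t][:,:2]; m=Q.mean(0); d=np.linalg.svd(Q-m,full_matrices=False)[2][0]; d*=np.sign(d[1]); nrm=np.array([d[1],-d[0]])
    a=(Q-m)@nrm; b=(Q-m)@d
    print(n,'N',len(Q),'z',P[t][:,2].mean().round(4),'dir yaw',np.arctan2(d[1],d[0]).round(4),'len',b.min().round(3),b.max().round(3))
    print(' across hist',np.histogram(a,np.arange(-.026,.027,.002))[0])
    y=(h[:,0]>20)&(h[:,0]<35)&(h[:,1]>110)&(abs(P[:,2]-.0493)<.006)&(abs((P[:,:2]-m)@nrm)<.025)
    for s in (-1,1):
        k=y&(((P[:,:2]-m)@nrm)*s>0)
        if k.sum():
            q=onz(c,uv[k],.0493)[:,:2].mean(0); print(' yellow',s,k.sum(),q.round(4),'across',((q-m)@nrm).round(4))
    # extreme edges: mid between lips by local fit, in sections
    for lo in np.arange(-.08,.09,.04):
        k=(abs(b-lo)<.02); L=a[k&(a<0)];U=a[k&(a>0)]
        if len(L)>20 and len(U)>20:
            f=lambda x:[np.percentile(x,3).round(4),np.percentile(x,97).round(4)]
            mid=(np.percentile(L,97)+np.percentile(U,3))/2; mo=(np.percentile(L,3)+np.percentile(U,97))/2
            print('  ',round(lo,2),f(L),f(U),'mid in',(m+d*lo+nrm*mid).round(4),'out',(m+d*lo+nrm*mo).round(4))
    return c
c=meas('wrist'); save(c,'w2',s=1.4); meas('top')
E
python3 rail.py; python3 plan.py 0.54 0.12 0.30 1.4 1
```

```text
wrist N 5638 z 0.0495 dir yaw 1.3679 len -0.217 0.145
 across hist [  0   0 138 588 606 558 538 313  32  29  29  22  17  18  19  14  29  23
 195 535 525 529 531 342   8   0]
 yellow -1 71 [0.5254 0.0921] across -0.0161
 yellow 1 64 [0.5587 0.0865] across 0.0176
   -0.08 [np.float64(-0.02), np.float64(-0.0109)] [np.float64(0.0114), np.float64(0.0208)] mid in [0.5332 0.049 ] out [0.5333 0.049 ]
   -0.04 [np.float64(-0.0198), np.float64(-0.011)] [np.float64(0.0112), np.float64(0.0206)] mid in [0.5411 0.0882] out [0.5414 0.0882]
   0.0 [np.float64(-0.0202), np.float64(-0.0112)] [np.float64(0.0111), np.float64(0.0204)] mid in [0.5491 0.1274] out [0.5492 0.1274]
   0.04 [np.float64(-0.0203), np.float64(-0.0113)] [np.float64(0.012), np.float64(0.0206)] mid in [0.5575 0.1665] out [0.5573 0.1666]
   0.08 [np.float64(-0.0202), np.float64(-0.0055)] [np.float64(0.0083), np.float64(0.021)] mid in [0.5666 0.2055] out [0.5656 0.2057]
top N 537 z 0.0489 dir yaw 1.3747 len -0.112 0.122
 across hist [ 0  0  5 58 52 54 54 50  4  0  2  1  0  1  0  0  1  1 13 55 51 47 49 38
  1  0]
 yellow -1 10 [0.5236 
[... 186 characters left out ...]
 0.5103 -0.0551]
   -0.04 [np.float64(-0.0198), np.float64(-0.008)] [np.float64(0.0091), np.float64(0.0208)] mid in [ 0.5182 -0.0159] out [ 0.5182 -0.0159]
   0.0 [np.float64(-0.0197), np.float64(-0.0104)] [np.float64(0.0119), np.float64(0.0211)] mid in [0.5262 0.0233] out [0.5262 0.0233]
   0.04 [np.float64(-0.0194), np.float64(-0.0104)] [np.float64(0.0121), np.float64(0.0217)] mid in [0.5341 0.0625] out [0.5344 0.0625]
   0.08 [np.float64(-0.019), np.float64(-0.0099)] [np.float64(0.0122), np.float64(0.0216)] mid in [0.5422 0.1017] out [0.5423 0.1017]
[-1.7, 0.5, 3.9] [-0.0001, -0.0002, -0.001]
t 2.35 pos [0.5398 0.1218 0.3039] rpy [-3.1415e+00 -2.0000e-04  1.3990e+00] F [ 0.01 -0.02  0.23]
```

```bash
python3 plan.py 0.475 -0.345 0.29 1.25 15
```

```text
[-31.4, 1.1, 0.9] [-0.0, -0.0, 0.0099]
[-31.4, 1.4, 0.9] [-0.0, -0.0, 0.0099]
[-31.4, 1.7, 0.9] [-0.0, -0.0, 0.0099]
[-31.4, 2.0, 0.9] [-0.0, -0.0, 0.0099]
[-31.3, 2.3, 0.9] [-0.0, -0.0, 0.0099]
[-31.3, 2.6, 0.9] [-0.0, -0.0, 0.0099]
[-31.3, 2.9, 0.9] [-0.0, -0.0, 0.0099]
[-31.2, 3.2, 0.9] [-0.0, -0.0, 0.0099]
[-31.2, 3.5, 0.9] [-0.0, -0.0, 0.0099]
[-31.2, 3.9, 0.9] [-0.0, -0.0, 0.0099]
[-31.1, 4.2, 0.9] [-0.0, -0.0, 0.0099]
[-31.1, 4.5, 0.9] [-0.0, -0.0, 0.0099]
[-31.0, 4.8, 0.9] [-0.0, -0.0, 0.0099]
[-31.0, 5.1, 0.9] [-0.0, -0.0, 0.0099]
[-30.9, 5.4, 0.9] [-0.0, -0.0, 0.0099]
t 2.35 pos [0.5398 0.1218 0.3039] rpy [-3.1415e+00 -2.0000e-04  1.3990e+00] F [ 0.01 -0.02  0.23]
```

Request:
{"op": "carry_out", "data": {"linear": [[-20,1,1],[-36,2,1],[-36,2,1],[-36,2,1],[-36,3,1]], "delta_rot": [[0,0,0.01],[0,0,0.01],[0,0,0.01],[0,0,0.01],[0,0,0.01]], "claw": [1,1,1,1,1]}}

```text
time_s: 2.85
eef_pos: [0.517, -0.0448, 0.299]
orientation: [3.142, 0.001, 1.345]
force: [0.6, 0.3, 0.2]
opening: 0.0854
```

Request:
{"op": "carry_out", "data": {"linear": [[-36,3,1],[-36,3,1],[-36,4,1],[-36,4,1],[-36,5,1]], "delta_rot": [[0,0,0.01],[0,0,0.01],[0,0,0.01],[0,0,0.01],[0,0,0.01]], "claw": [1,1,1,1,1]}}

```text
time_s: 3.35
eef_pos: [0.4915, -0.2239, 0.2941]
orientation: [-3.141, 0.001, 1.295]
force: [0.7, 0.1, -0.2]
opening: 0.0852
```

Request:
{"op": "carry_out", "data": {"linear": [[-36,5,1],[-36,5,1],[-30,5,1],[-20,4,1],[-5,1,0]], "delta_rot": [[0,0,0.01],[0,0,0.01],[0,0,0.01],[0,0,0.01],[0,0,0.01]], "claw": [1,1,1,1,1]}}

```text
time_s: 3.85
eef_pos: [0.4735, -0.3528, 0.29]
orientation: [-3.141, 0.003, 1.24]
force: [0.3, 0.3, -0.3]
opening: 0.0858
```

Request:
{"op": "carry_out", "data": {"linear": [[0,0,0],[0,0,0],[0,0,0],[0,0,0],[0,0,0]], "delta_rot": [[0,0,0],[0,0,0],[0,0,0],[0,0,0],[0,0,0]], "claw": [1,1,1,1,1]}}

```text
time_s: 4.35
eef_pos: [0.4769, -0.3477, 0.29]
orientation: [3.142, -0.0, 1.249]
force: [0.8, 0.1, 0.3]
opening: 0.0851
```

```bash
cat > eye.py <<'E'
from h import *; import sys
c=cam('wrist'); save(c,sys.argv[1],s=1.4)
H,W=c['depth'].shape; uv=np.stack(np.meshgrid(np.arange(W),np.arange(H)),-1).reshape(-1,2); P=cloud(c,uv)
h=cv2.cvtColor(c['pixels'],cv2.COLOR_RGB2HSV).reshape(-1,3).astype(int)
o=((h[:,0]<12)|(h[:,0]>172))&(h[:,1]>150)&(h[:,2]>60)&(np.hypot(P[:,0]-.477,P[:,1]+.347)<.05)
Q=P[o]; print('orange',len(Q),'z',np.percentile(Q[:,2],[2,50,98]).round(4))
for lo,hi in [(.085,.112),(.111,.1165),(.117,.135),(.08,.14)]:
    k=(Q[:,2]>lo)&(Q[:,2]<hi)
    if k.sum()>10:
        q=Q[k][:,:2].astype(np.float32); (cx,cy),(w,hh),a=cv2.minAreaRect(q*1000); print(lo,hi,k.sum(),'mean',q.mean(0).round(4),'rect',round(cx,1),round(cy,1),round(w,1),round(hh,1),'ang',round(a,1))
        d=np.linalg.svd(q-q.mean(0),full_matrices=False)[2][0]; print('   pca yaw',np.arctan2(d[1],d[0])%np.pi)
E
python3 eye.py w3; python3 plan.py 0.475 -0.345 0.29 1.25 1
```

```text
orange 664 z [0.0964 0.1145 0.1305]
0.085 0.112 166 mean [ 0.4811 -0.3414] rect 480.7 -341.5 5.2 28.1 ang 85.9
   pca yaw 0.085882425
0.111 0.1165 260 mean [ 0.4806 -0.3437] rect 480.5 -343.8 9.8 28.7 ang 85.6
   pca yaw 0.09886646
0.117 0.135 249 mean [ 0.4812 -0.3456] rect 480.7 -346.8 26.9 6.5 ang 6.4
   pca yaw 0.09565163
0.08 0.14 664 mean [ 0.481  -0.3439] rect 480.3 -345.4 28.7 10.1 ang 3.2
   pca yaw 0.09722018
[2.2, -2.6, -0.0] [0.0, -0.0002, -0.0011]
t 4.4 pos [ 0.4767 -0.3479  0.29  ] rpy [ 3.1416e+00 -2.0000e-04  1.2489e+00] F [-0.24 -0.47 -1.28]
```

View pics/w3.png

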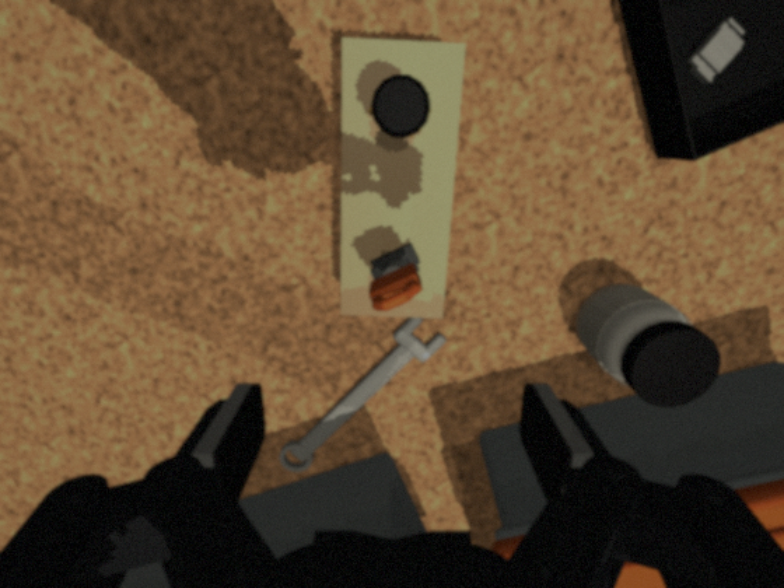

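The eye sits at (395,285) in 1.4x pixels. Its long axis, and the nut's, lies across the block at yaw about 0.1, not along the block as the text says. I'll follow the image: rotate to that yaw, go to about z 0.22 and measure again.

```bash
python3 plan.py 0.4805 -0.346 0.22 0.097 9
```

```text
[0.3, 0.3, 7.8] [-0.0, -0.0, 0.128]
[0.4, 0.3, 7.8] [-0.0, -0.0, 0.128]
[0.4, 0.2, 7.8] [-0.0, -0.0, 0.128]
[0.4, 0.2, 7.8] [-0.0, -0.0, 0.128]
[0.4, 0.1, 7.8] [-0.0, -0.0, 0.128]
[0.5, 0.1, 7.8] [-0.0, -0.0, 0.128]
[0.5, 0.0, 7.8] [-0.0, -0.0, 0.128]
[0.5, -0.1, 7.8] [-0.0, -0.0, 0.128]
[0.5, -0.1, 7.8] [-0.0, -0.0, 0.128]
t 4.4 pos [ 0.4767 -0.3479  0.29  ] rpy [ 3.1416e+00 -2.0000e-04  1.2489e+00] F [-0.24 -0.47 -1.28]
```

Request:
{"op": "carry_out", "data": {"linear": [[0,0,8],[0,0,8],[0,0,8],[0,0,8],[1,0,8]], "delta_rot": [[0,0,0.128],[0,0,0.128],[0,0,0.128],[0,0,0.128],[0,0,0.128]], "claw": [1,1,1,1,1]}}

```text
time_s: 4.9
eef_pos: [0.4773, -0.3477, 0.2497]
orientation: [3.141, 0.0, 0.603]
force: [0.1, -0.6, 0.1]
opening: 0.0855
```

Request:
{"op": "carry_out", "data": {"linear": [[1,0,8],[1,0,8],[1,0,8],[0,0,4],[0,0,2]], "delta_rot": [[0,0,0.128],[0,0,0.128],[0,0,0.128],[0,0,0.1],[0,0,0.028]], "claw": [1,1,1,1,1]}}

```text
time_s: 5.4
eef_pos: [0.4801, -0.3459, 0.2193]
orientation: [-3.141, 0.001, 0.095]
force: [0.3, 1.1, -0.4]
opening: 0.0852
```

Request:
{"op": "carry_out", "data": {"linear": [[0,0,0],[0,0,0],[0,0,0],[0,0,0],[0,0,0]], "delta_rot": [[0,0,0],[0,0,0],[0,0,0],[0,0,0],[0,0,0]], "claw": [1,1,1,1,1]}}

```text
time_s: 5.9
eef_pos: [0.4798, -0.3466, 0.2202]
orientation: [3.141, -0.0, 0.096]
force: [-0.5, 0.0, 0.1]
opening: 0.0857
```

```bash
python3 eye.py w4; python3 plan.py 0.4805 -0.346 0.155 0.097 5; python3 -c "
from h import *; print(pose()[1]['joint_pos'])"
```

```text
orange 1062 z [0.0928 0.1187 0.1308]
0.085 0.112 202 mean [ 0.4943 -0.3467] rect 487.9 -351.4 23.3 9.2 ang 38.3
   pca yaw 0.8184035
0.111 0.1165 323 mean [ 0.4852 -0.3476] rect 480.8 -347.3 29.6 11.4 ang 6.1
   pca yaw 0.17076993
0.117 0.135 544 mean [ 0.4845 -0.347 ] rect 481.8 -347.4 25.9 6.9 ang 5.6
   pca yaw 0.123095036
0.08 0.14 1058 mean [ 0.4865 -0.3471] rect 480.8 -348.2 29.7 12.5 ang 8.4
   pca yaw 0.13598275
[0.1, -0.1, 13.0] [0.0, -0.0001, -0.0002]
[0.1, -0.1, 13.0] [0.0, -0.0001, -0.0002]
[0.1, -0.1, 13.0] [0.0, -0.0001, -0.0002]
[0.1, -0.1, 13.0] [0.0, -0.0001, -0.0002]
[0.1, -0.1, 13.0] [0.0, -0.0001, -0.0002]
t 5.95 pos [ 0.4799 -0.3465  0.2201] rpy [ 3.1415e+00 -3.0000e-04  9.6000e-02] F [ 0.49 -0.07  0.31]
[ 0.15874456  0.7198887   0.73470232  1.71309354 -0.58009063  0.93839068
 -0.35001517]
```

View pics/w4.png

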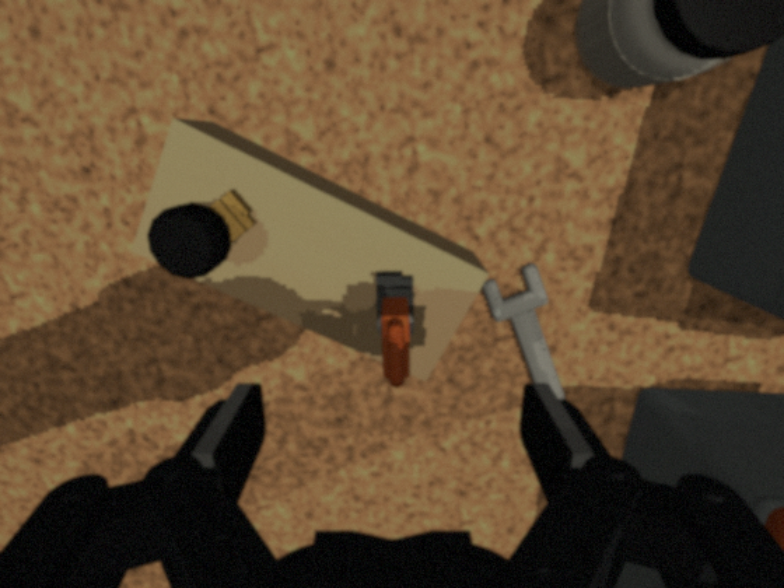

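The eye points straight up the image at (396,340), lined up with tool x, with its nut along the same axis. Going down to grasp.

Request:
{"op": "carry_out", "data": {"linear": [[1,0.8,10],[0,0,15],[0,0,18],[0,0,14],[0,0,8]], "delta_rot": [[0,0,0],[0,0,0],[0,0,0],[0,0,0],[0,0,0]], "claw": [1,1,1,1,1]}}

```text
time_s: 6.45
eef_pos: [0.4803, -0.3464, 0.1526]
orientation: [-3.139, 0.003, 0.096]
force: [0.3, 1.3, -0.9]
opening: 0.0856
```

Request:
{"op": "carry_out", "data": {"linear": [[0,0,0],[0,0,0],[0,0,0],[0,0,0],[0,0,0]], "delta_rot": [[0,0,0],[0,0,0],[0,0,0],[0,0,0],[0,0,0]], "claw": [0.5,0.3,0.1,0,0], "force": 60}}

```text
time_s: 6.95
eef_pos: [0.4812, -0.3474, 0.1555]
orientation: [3.141, -0.001, 0.096]
force: [0.5, -3.5, 0.1]
opening: 0.0121
```

Request:
{"op": "carry_out", "data": {"linear": [[0,0,0],[0,0,0],[0,0,0],[0,0,0],[0,0,0]], "delta_rot": [[0,0,0],[0,0,0],[0,0,0],[0,0,0],[0,0,0]], "claw": [0,0,0,0,0]}}

```text
time_s: 7.45
eef_pos: [0.4812, -0.3474, 0.1555]
orientation: [3.141, -0.001, 0.096]
force: [0.9, -0.1, 4.7]
opening: 0.0111
```

```bash
python3 plan.py 0.541 0.09 0.25 1.370 12; python3 -c "
from h import *; print(pose()[1])"
```

```text
[8.5, -35.8, -7.9] [0.0001, -0.0, -0.1062]
[12.2, -34.7, -7.9] [0.0001, -0.0, -0.1062]
[15.8, -33.2, -7.9] [0.0001, -0.0, -0.1062]
[19.2, -31.4, -7.9] [0.0001, -0.0, -0.1062]
[22.5, -29.1, -7.9] [0.0001, -0.0, -0.1062]
[25.4, -26.6, -7.9] [0.0001, -0.0, -0.1062]
[28.1, -23.8, -7.9] [0.0001, -0.0, -0.1062]
[30.5, -20.6, -7.9] [0.0001, -0.0, -0.1062]
[32.5, -17.3, -7.9] [0.0001, -0.0, -0.1062]
[34.1, -13.8, -7.9] [0.0001, -0.0, -0.1062]
[35.4, -10.1, -7.9] [0.0001, -0.0, -0.1062]
[36.3, -6.3, -7.9] [0.0001, -0.0, -0.1062]
t 7.45 pos [ 0.4812 -0.3474  0.1555] rpy [ 3.1409e+00 -9.0000e-04  9.5800e-02] F [ 0.9  -0.15  4.73]
{'time_s': 7.45, 'joint_pos': array([ 0.19730676,  0.79904676,  0.66845352,  1.76059576, -0.65556509,
        0.81674157, -0.2901928 ]), 'qvel': array([ 0.00153039,  0.00100426,  0.00188868, -0.00071076,  0.00091841,
       -0.00038736,  0.00079917]), 'tau': array([ 1.93528505e-01, -4.14957440e+01,  8.07662487e+00, -1.01107076e+01,
        4.52697196e-02, -1.81818623e-01, -4.33504916e-03]), 'eef_pos': array([ 0.48121886, -0.34742306,  0.1555364 ]), 'orientation': array([ 3.14089674e+00, -9.43487886e-04,  9.58456188e-02]), 'force': array([ 0.90193044, -0.14969843,  4.73232785]), 'wrist_torque': array([ 0.12471583,  0.0227865 , -0.01934805]), 'opening': 0.01108011360347354}
```

Request:
{"op": "carry_out", "data": {"linear": [[0,0,-10],[0,0,-20],[0,0,-35],[0,0,-40],[0,0,-30]], "delta_rot": [[0,0,0],[0,0,0],[0,0,0],[0,0,0],[0,0,0]], "claw": [0,0,0,0,0]}}

```text
time_s: 7.95
eef_pos: [0.4806, -0.3473, 0.2918]
orientation: [3.141, 0.0, 0.095]
force: [0.7, -0.3, -0.9]
opening: 0.0111
```

Request:
{"op": "carry_out", "data": {"linear": [[5,-20,0],[12,-35,0],[16,-33,0],[19,-31,0],[23,-29,0]], "delta_rot": [[0,0,-0.1],[0,0,-0.1],[0,0,-0.1],[0,0,-0.1],[0,0,-0.1]], "claw": [0,0,0,0,0]}}

```text
time_s: 8.45
eef_pos: [0.506, -0.1799, 0.2896]
orientation: [-3.14, 0.001, 0.599]
force: [0.3, 0.5, -1.1]
opening: 0.0112
```

Request:
{"op": "carry_out", "data": {"linear": [[25,-27,0],[28,-24,0],[31,-21,0],[33,-17,0],[34,-14,0]], "delta_rot": [[0,0,-0.1],[0,0,-0.1],[0,0,-0.1],[0,0,-0.1],[0,0,-0.1]], "claw": [0,0,0,0,0]}}

```text
time_s: 8.95
eef_pos: [0.5386, 0.0022, 0.2897]
orientation: [-3.14, 0.001, 1.1]
force: [0.2, -1.4, -0.4]
opening: 0.0113
```

```bash
python3 plan.py 0.541 0.09 0.25 1.370 5
```

```text
[15.9, -7.5, 7.9] [-0.0003, 0.0001, -0.054]
[16.3, -6.7, 7.9] [-0.0003, 0.0001, -0.054]
[16.6, -5.8, 7.9] [-0.0003, 0.0001, -0.054]
[16.9, -4.9, 7.9] [-0.0003, 0.0001, -0.054]
[17.1, -4.0, 7.9] [-0.0003, 0.0001, -0.054]
t 8.95 pos [0.5386 0.0022 0.2897] rpy [-3.1404e+00  9.0000e-04  1.0998e+00] F [ 0.21 -1.42 -0.39]
```

Request:
{"op": "carry_out", "data": {"linear": [[25,-12,8],[22,-9,8],[18,-6,8],[12,-3,8],[5,-1,6]], "delta_rot": [[0,0,-0.06],[0,0,-0.06],[0,0,-0.06],[0,0,-0.06],[0,0,-0.03]], "claw": [0,0,0,0,0]}}

```text
time_s: 9.45
eef_pos: [0.5414, 0.0898, 0.2507]
orientation: [-3.14, 0.0, 1.37]
force: [0.6, 0.3, -0.8]
opening: 0.011
```

Request:
{"op": "carry_out", "data": {"linear": [[0,0,0],[0,0,0],[0,0,0],[0,0,0],[0,0,0]], "delta_rot": [[0,0,0],[0,0,0],[0,0,0],[0,0,0],[0,0,0]], "claw": [0,0,0,0,0]}}

```text
time_s: 9.95
eef_pos: [0.5421, 0.088, 0.2522]
orientation: [3.141, -0.0, 1.365]
force: [0.6, -0.2, -1.5]
opening: 0.0112
```

```bash
sed -i "s/'w2'/'w5'/" rail.py; python3 rail.py;  python3 plan.py 0.541 0.09 0.25 1.370 1; python3 -c "
from h import *; T,o=pose();c=cam('wrist');H,W=c['depth'].shape; uv=np.stack(np.meshgrid(np.arange(W),np.arange(H)),-1).reshape(-1,2); P=(cloud(c,uv)-T[:3,3])@T[:3,:3]
h=cv2.cvtColor(c['pixels'],cv2.COLOR_RGB2HSV).reshape(-1,3).astype(int)
k=(abs(P[:,0])<.04)&(abs(P[:,1])<.03)&(P[:,2]>.02)&(P[:,2]<.150)&(c['depth'].ravel()>0);o=k&((h[:,0]<12)|(h[:,0]>172))&(h[:,1]>150)&(h[:,2]>50)
for z in np.arange(.02,.15,.008):
  for n,m in (('all',k),('or',o)):
    q=P[m&(P[:,2]>=z)&(P[:,2]<z+.008)]
    if len(q)>8: print(n,z.round(3),len(q),'x',np.percentile(q[:,0],[2,98]).round(4),'y',np.percentile(q[:,1],[2,98]).round(4))
"
```

```text
wrist N 5206 z 0.0495 dir yaw 1.3661 len -0.239 0.092
 across hist [  0   0 182 571 539 505 486 253  12  22  10  15   8  17  10  17  16  20
 242 495 492 490 587 214   3   0]
 yellow -1 108 [0.5255 0.0952] across -0.0169
 yellow 1 85 [0.5593 0.0884] across 0.0176
   -0.08 [np.float64(-0.0202), np.float64(-0.011)] [np.float64(0.0114), np.float64(0.0206)] mid in [0.5375 0.0693] out [0.5376 0.0693]
   -0.04 [np.float64(-0.0198), np.float64(-0.0112)] [np.float64(0.011), np.float64(0.0203)] mid in [0.5454 0.1085] out [0.5458 0.1084]
   0.0 [np.float64(-0.02), np.float64(-0.0114)] [np.float64(0.0115), np.float64(0.0201)] mid in [0.5537 0.1476] out [0.5536 0.1477]
   0.04 [np.float64(-0.0205), np.float64(-0.0038)] [np.float64(0.0033), np.float64(0.0203)] mid in [0.5615 0.1869] out [0.5617 0.1868]
   0.08 [np.float64(-0.021), np.float64(-0.0116)] [np.float64(0.0114), np.float64(0.0206)] mid in [0.5698 0.226 ] out [0.5697 0.226 ]
top N 477 z 0.0486 dir yaw 1.3707 len -0.119 0.242
 across hist [ 0  0  1 49 48 49 51 42  9  2  1  1  1  0  0  1  2  1  4 46 40 44 44 38
  3  0]
 yellow -1 10 [0.5236
[... 830 characters left out ...]
  0.0142] y [-0.0226  0.0253]
or 0.028 448 x [0.0043 0.0129] y [-0.0024  0.0047]
all 0.036 1412 x [-0.0145  0.0133] y [-0.0161  0.019 ]
or 0.036 753 x [-0.0152  0.0134] y [-0.0042  0.0069]
all 0.044 898 x [0.0073 0.0135] y [-0.0173  0.02  ]
or 0.044 246 x [0.0124 0.0137] y [-0.004   0.0064]
all 0.052 773 x [0.0072 0.0136] y [-0.0173  0.0199]
or 0.052 210 x [0.0124 0.0136] y [-0.0038  0.0066]
all 0.06 533 x [0.0072 0.0134] y [-0.0165  0.0192]
or 0.06 109 x [0.0124 0.0136] y [-0.0036  0.006 ]
all 0.068 33 x [0.0111 0.012 ] y [-0.0107  0.0132]
all 0.084 81 x [0.0006 0.0035] y [-0.0027  0.0053]
all 0.092 975 x [-0.0009  0.0153] y [-0.0084  0.011 ]
all 0.1 78 x [0.0121 0.0155] y [-0.0081  0.0106]
```

View pics/w5.png

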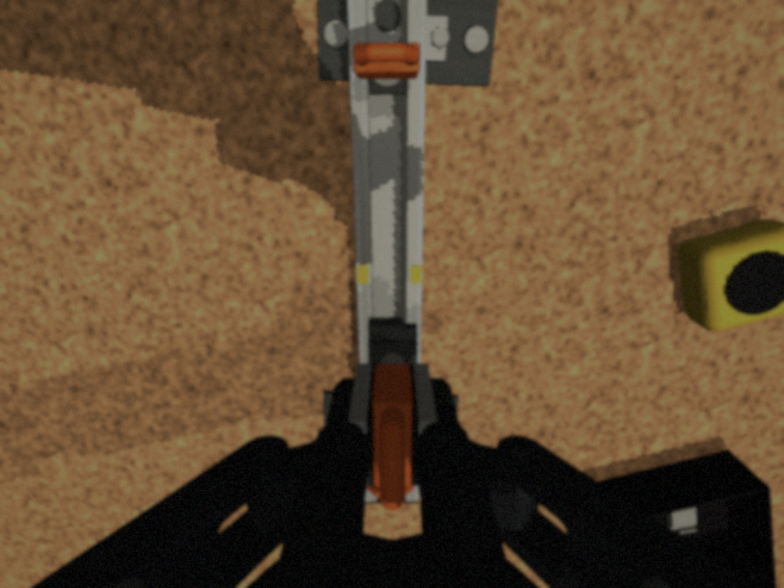

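Measured relative to the held eye (collar centre at tool y +1.3 mm), the slot centreline is at about x 0.540 where y = 0.088. That agrees with the top camera. In the last image the marks are at (362,273) and (416,273) in 1.4x pixels. Next I'll align over the mark and lower to just above entry.

```bash
python3 plan.py 0.5405 0.0912 0.157 1.368 1
```

```text
[2.5, -2.0, 95.0] [0.0002, -0.0, -0.0025]
t 10.1 pos [0.5419 0.0884 0.252 ] rpy [ 3.1414 -0.      1.3655] F [ 0.39  0.5  -1.78]
```

Request:
{"op": "carry_out", "data": {"linear": [[2.5,-2,5],[0,0,15],[0,0,20],[0,0,15],[0,0,10]], "delta_rot": [[0,0,-0.0025],[0,0,0],[0,0,0],[0,0,0],[0,0,0]], "claw": [0,0,0,0,0]}}

```text
time_s: 10.6
eef_pos: [0.5398, 0.0917, 0.1854]
orientation: [-3.14, 0.001, 1.369]
force: [0.2, -0.5, -1.6]
opening: 0.0112
```

Request:
{"op": "carry_out", "data": {"linear": [[0,0,10],[0,0,10],[0,0,6],[0,0,3],[0,0,1]], "delta_rot": [[0,0,0],[0,0,0],[0,0,0],[0,0,0],[0,0,0]], "claw": [0,0,0,0,0]}}

```text
time_s: 11.1
eef_pos: [0.5405, 0.0913, 0.1568]
orientation: [-3.142, 0.0, 1.368]
force: [0.2, -0.4, -1.4]
opening: 0.0111
```

Request:
{"op": "carry_out", "data": {"linear": [[0,0,0],[0,0,0],[0,0,0],[0,0,0],[0,0,0]], "delta_rot": [[0,0,0],[0,0,0],[0,0,0],[0,0,0],[0,0,0]], "claw": [0,0,0,0,0]}}

```text
time_s: 11.6
eef_pos: [0.5405, 0.0914, 0.157]
orientation: [3.141, -0.0, 1.368]
force: [-1.0, 0.4, -1.0]
opening: 0.0111
```

```bash
python3 plan.py 0.5405 0.0912 0.157 1.368 1
```

```text
[-0.2, 0.0, 0.0] [0.0002, -0.0001, 0.0003]
t 11.6 pos [0.5405 0.0914 0.157 ] rpy [ 3.1414e+00 -1.0000e-04  1.3683e+00] F [-1.03  0.43 -1.05]
```

Request:
{"op": "carry_out", "data": {"linear": [[0,0,1],[0,0,1],[0,0,0.7],[0,0,0.3],[0,0,0]], "delta_rot": [[0,0,0],[0,0,0],[0,0,0],[0,0,0],[0,0,0]], "claw": [0,0,0,0,0]}}

```text
time_s: 12.1
eef_pos: [0.5404, 0.0914, 0.1538]
orientation: [-3.141, 0.0, 1.368]
force: [-0.5, 0.1, -1.9]
opening: 0.0112
```

Request:
{"op": "carry_out", "data": {"linear": [[0,0,0.5],[0,0,0.5],[0,0,0.5],[0,0,0],[0,0,0]], "delta_rot": [[0,0,0],[0,0,0],[0,0,0],[0,0,0],[0,0,0]], "claw": [0,0,0,0,0]}}

```text
time_s: 12.6
eef_pos: [0.5405, 0.0914, 0.1524]
orientation: [-3.142, 0.0, 1.368]
force: [0.5, -0.5, -1.2]
opening: 0.0111
```

Request:
{"op": "carry_out", "data": {"linear": [[0,0,0.5],[0,0,0.5],[0,0,0],[0,0,0],[0,0,0]], "delta_rot": [[0,0,0],[0,0,0],[0,0,0],[0,0,0],[0,0,0]], "claw": [0,0,0,0,0]}}

```text
time_s: 13.1
eef_pos: [0.5405, 0.0914, 0.1514]
orientation: [-3.142, 0.0, 1.368]
force: [-1.0, -0.7, -2.2]
opening: 0.0113
```

Request:
{"op": "carry_out", "data": {"linear": [[0,0,0.5],[0,0,0.5],[0,0,0],[0,0,0],[0,0,0]], "delta_rot": [[0,0,0],[0,0,0],[0,0,0],[0,0,0],[0,0,0]], "claw": [0,0,0,0,0]}}

```text
time_s: 13.6
eef_pos: [0.5405, 0.0914, 0.1504]
orientation: [-3.142, 0.0, 1.368]
force: [-0.1, 0.3, -1.2]
opening: 0.0112
```

Request:
{"op": "carry_out", "data": {"linear": [[0,0,0.5],[0,0,0.5],[0,0,0],[0,0,0],[0,0,0]], "delta_rot": [[0,0,0],[0,0,0],[0,0,0],[0,0,0],[0,0,0]], "claw": [0,0,0,0,0]}}

```text
time_s: 14.1
eef_pos: [0.5404, 0.0914, 0.1494]
orientation: [-3.141, 0.0, 1.368]
force: [-1.1, -0.4, -1.0]
opening: 0.0111
```

Request:
{"op": "carry_out", "data": {"linear": [[0,0,0.5],[0,0,0.5],[0,0,0],[0,0,0],[0,0,0]], "delta_rot": [[0,0,0],[0,0,0],[0,0,0],[0,0,0],[0,0,0]], "claw": [0,0,0,0,0]}}

```text
time_s: 14.6
eef_pos: [0.5406, 0.0914, 0.1486]
orientation: [3.141, -0.0, 1.368]
force: [-0.6, -0.0, 2.0]
opening: 0.0113
```

Request:
{"op": "carry_out", "data": {"linear": [[0,0,0.5],[0,0,0.5],[0,0,0],[0,0,0],[0,0,0]], "delta_rot": [[0,0,0],[0,0,0],[0,0,0],[0,0,0],[0,0,0]], "claw": [0,0,0,0,0]}}

```text
time_s: 15.1
eef_pos: [0.5406, 0.0914, 0.1475]
orientation: [3.141, -0.0, 1.368]
force: [0.1, 0.5, 1.3]
opening: 0.0111
```

```bash
python3 -c "
from h import *
for i in range(4):
  T,o=pose(); print(T[:3,3].round(4),o['force'].round(2),o['wrist_torque'].round(3)); cam('wrist')"
```

```text
[0.5406 0.0914 0.1475] [0.15 0.54 1.28] [ 0.017  0.081 -0.038]
[0.5406 0.0914 0.1475] [-0.06 -0.84  2.1 ] [0.026 0.091 0.057]
[0.5406 0.0914 0.1475] [ 0.05 -0.69  2.31] [ 0.008  0.015 -0.028]
[0.5406 0.0914 0.1474] [-0.16  0.04  1.34] [-0.003  0.049  0.054]
```

Only the spring force shows, so the nut is in the slot. Continuing down.

Request:
{"op": "carry_out", "data": {"linear": [[0,0,1],[0,0,1],[0,0,1],[0,0,1],[0,0,1]], "delta_rot": [[0,0,0],[0,0,0],[0,0,0],[0,0,0],[0,0,0]], "claw": [0,0,0,0,0]}}

```text
time_s: 15.8
eef_pos: [0.5406, 0.0913, 0.1424]
orientation: [3.141, -0.0, 1.368]
force: [-1.0, -1.1, 2.9]
opening: 0.011
```

Request:
{"op": "carry_out", "data": {"linear": [[0,0,1],[0,0,1],[0,0,1],[0,0,1],[0,0,1]], "delta_rot": [[0,0,0],[0,0,0],[0,0,0],[0,0,0],[0,0,0]], "claw": [0,0,0,0,0]}}

```text
time_s: 16.3
eef_pos: [0.5406, 0.0914, 0.1375]
orientation: [3.141, -0.0, 1.368]
force: [-0.6, 0.9, 4.1]
opening: 0.0109
```

Request:
{"op": "carry_out", "data": {"linear": [[0,0,1],[0,0,1],[0,0,1],[0,0,1],[0,0,0.5]], "delta_rot": [[0,0,0],[0,0,0],[0,0,0],[0,0,0],[0,0,0]], "claw": [0,0,0,0,0]}}

```text
time_s: 16.8
eef_pos: [0.5406, 0.0913, 0.1331]
orientation: [3.141, -0.0, 1.368]
force: [-0.5, -0.4, 6.0]
opening: 0.0116
```

```bash
cat > st.py <<'E'
from h import *
for i in range(3):
  T,o=pose(); print(o['time_s'],T[:3,3].round(4),o['orientation'].round(4),o['force'].round(2),o['wrist_torque'].round(3)); c=cam('wrist')
E
python3 st.py
```

```text
16.8 [0.5406 0.0913 0.1331] [ 3.1413e+00 -1.0000e-04  1.3683e+00] [-0.46 -0.41  6.03] [-0.008  0.161 -0.047]
16.85 [0.5406 0.0914 0.1331] [ 3.1413e+00 -2.0000e-04  1.3683e+00] [-0.3   0.28  6.61] [ 0.002  0.174 -0.003]
16.9 [0.5406 0.0914 0.1331] [ 3.1413e+00 -1.0000e-04  1.3683e+00] [-0.44 -0.46  6.52] [ 0.005  0.208 -0.044]
```

Request:
{"op": "carry_out", "data": {"linear": [[0,0.3,0],[0,0.3,0],[0,0.3,0],[0,0.3,0],[0,0,0]], "delta_rot": [[0,0,0.12],[0,0,0.12],[0,0,0.12],[0,0,0.12],[0,0,0]], "claw": [0,0,0,0,0], "force": 40}}

```text
time_s: 17.45
eef_pos: [0.5422, 0.0909, 0.1332]
orientation: [3.14, -0.0, 0.886]
force: [0.2, 0.1, 6.4]
opening: 0.0112
```

Request:
{"op": "carry_out", "data": {"linear": [[0,0.3,0],[0,0.3,0],[0,0.3,0],[0,0,0],[0,0,0]], "delta_rot": [[0,0,0.12],[0,0,0.12],[0,0,0.12],[0,0,0],[0,0,0]], "claw": [0,0,0,0,0]}}

```text
time_s: 17.95
eef_pos: [0.5429, 0.0901, 0.1333]
orientation: [3.14, -0.001, 0.528]
force: [-0.2, -0.3, 6.4]
opening: 0.0111
```

```bash
python3 st.py
```

```text
17.95 [0.5429 0.0901 0.1333] [ 3.1401e+00 -1.2000e-03  5.2820e-01] [-0.19 -0.27  6.38] [-0.037  0.002 -0.017]
18.0 [0.5429 0.0901 0.1333] [ 3.1402e+00 -1.3000e-03  5.2830e-01] [0.79 0.53 6.71] [-0.019 -0.039 -0.025]
18.05 [0.5429 0.0901 0.1333] [ 3.1403e+00 -1.4000e-03  5.2830e-01] [-0.07 -0.27  5.39] [-0.009  0.002  0.001]
```

Request:
{"op": "carry_out", "data": {"linear": [[0,0.3,0],[0,0.3,0],[0,0.3,0],[0,0,0],[0,0,0]], "delta_rot": [[0,0,0.12],[0,0,0.12],[0,0,0.12],[0,0,0],[0,0,0]], "claw": [0,0,0,0,0]}}

```text
time_s: 18.6
eef_pos: [0.5432, 0.0893, 0.1333]
orientation: [3.141, -0.002, 0.168]
force: [1.2, 0.3, 6.1]
opening: 0.0111
```

```bash
python3 st.py
```

```text
18.6 [0.5432 0.0893 0.1333] [ 3.1405e+00 -1.7000e-03  1.6820e-01] [1.24 0.33 6.08] [ 0.016 -0.018 -0.035]
18.65 [0.5432 0.0892 0.1333] [ 3.1406e+00 -1.7000e-03  1.6830e-01] [ 0.28 -0.46  5.45] [0.009 0.003 0.013]
18.7 [0.5432 0.0892 0.1333] [ 3.1407e+00 -1.7000e-03  1.6830e-01] [-0.2  -0.1   6.09] [-0.005 -0.063  0.014]
```

Request:
{"op": "carry_out", "data": {"linear": [[0,0.3,0],[0,0.3,0],[0,0.2,0],[0,0,0],[0,0,0]], "delta_rot": [[0,0,0.12],[0,0,0.12],[0,0,0.06],[0,0,0],[0,0,0]], "claw": [0,0,0,0,0]}}

```text
time_s: 19.25
eef_pos: [0.5433, 0.0884, 0.1333]
orientation: [3.141, -0.002, -0.132]
force: [0.1, -1.2, 6.4]
opening: 0.0114
```

```bash
python3 st.py
```

```text
19.25 [0.5433 0.0884 0.1333] [ 3.141e+00 -1.900e-03 -1.318e-01] [ 0.12 -1.23  6.4 ] [-0.053 -0.005 -0.041]
19.3 [0.5433 0.0884 0.1333] [ 3.1411e+00 -1.9000e-03 -1.3180e-01] [-0.82 -0.17  5.85] [ 0.044  0.013 -0.034]
19.35 [0.5433 0.0883 0.1334] [ 3.1412e+00 -1.9000e-03 -1.3180e-01] [0.09 0.04 6.04] [0.028 0.022 0.011]
```

Request:
{"op": "carry_out", "data": {"linear": [[0,0.1,0],[0,0.1,0],[0,0,0],[0,0,0],[0,0,0]], "delta_rot": [[0,0,0.04],[0,0,0.03],[0,0,0],[0,0,0],[0,0,0]], "claw": [0,0,0,0,0]}}

```text
time_s: 19.9
eef_pos: [0.5432, 0.0882, 0.1334]
orientation: [3.141, -0.002, -0.202]
force: [0.0, 0.4, 5.6]
opening: 0.0106
```

Request:
{"op": "carry_out", "data": {"linear": [[0.3,0,0],[0.2,0,0],[0,0,0],[0,0,0],[0,0,0]], "delta_rot": [[0,0,0],[0,0,0],[0,0,0],[0,0,0],[0,0,0]], "claw": [0,0,0,0,0]}}

```text
time_s: 20.4
eef_pos: [0.5434, 0.0881, 0.1333]
orientation: [3.141, -0.001, -0.202]
force: [-0.5, -0.6, 5.0]
opening: 0.0109
```

```bash
python3 st.py
```

```text
20.4 [0.5434 0.0881 0.1333] [ 3.1415e+00 -1.0000e-03 -2.0180e-01] [-0.52 -0.63  5.02] [0.013 0.146 0.036]
20.45 [0.5434 0.0881 0.1333] [ 3.1414e+00 -1.1000e-03 -2.0190e-01] [0.67 0.16 7.36] [0.05  0.102 0.006]
20.5 [0.5434 0.0881 0.1333] [ 3.1414e+00 -1.1000e-03 -2.0180e-01] [-0.93 -0.37  6.71] [-0.028  0.084 -0.004]
```

Request:
{"op": "carry_out", "data": {"linear": [[0.3,0,0],[0.2,0,0],[0,0,0],[0,0,0],[0,0,0]], "delta_rot": [[0,0,0],[0,0,0],[0,0,0],[0,0,0],[0,0,0]], "claw": [0,0,0,0,0]}}

```text
time_s: 21.05
eef_pos: [0.5436, 0.0881, 0.1332]
orientation: [3.141, -0.0, -0.202]
force: [-0.2, -1.0, 6.2]
opening: 0.0111
```

```bash
python3 st.py
```

```text
21.05 [0.5436 0.0881 0.1332] [ 3.1415e+00 -2.0000e-04 -2.0180e-01] [-0.23 -0.96  6.22] [0.031 0.237 0.019]
21.1 [0.5436 0.0881 0.1332] [ 3.1415e+00 -2.0000e-04 -2.0180e-01] [-1.16  0.19  6.4 ] [0.055 0.262 0.014]
21.15 [0.5436 0.088  0.1332] [ 3.1415e+00 -1.0000e-04 -2.0180e-01] [-0.71 -0.88  6.19] [ 0.067  0.264 -0.038]
```

Request:
{"op": "carry_out", "data": {"linear": [[-0.5,0,0],[-0.5,0,0],[-0.5,0,0],[0,0,0],[0,0,0]], "delta_rot": [[0,0,0],[0,0,0],[0,0,0],[0,0,0],[0,0,0]], "claw": [0,0,0,0,0]}}

```text
time_s: 21.7
eef_pos: [0.5431, 0.0882, 0.1335]
orientation: [3.141, -0.003, -0.202]
force: [0.5, 0.0, 6.4]
opening: 0.0112
```

```bash
python3 st.py
```

```text
21.7 [0.5431 0.0882 0.1335] [ 3.1414e+00 -2.8000e-03 -2.0190e-01] [0.48 0.03 6.41] [-0.029 -0.085  0.016]
21.75 [0.5431 0.0882 0.1335] [ 3.1414e+00 -2.8000e-03 -2.0200e-01] [ 0.75 -0.4   5.87] [ 0.018 -0.078  0.018]
21.8 [0.5431 0.0882 0.1335] [ 3.1414e+00 -2.8000e-03 -2.0200e-01] [ 0.53 -0.15  6.06] [ 0.04  -0.088  0.001]
```

Request:
{"op": "carry_out", "data": {"linear": [[0,0,-0.7],[0,0,-0.7],[0,0,-0.7],[0,0,-0.4],[0,0,0]], "delta_rot": [[0,0,0],[0,0,0],[0,0,0],[0,0,0],[0,0,0]], "claw": [0,0,0,0,0]}}

```text
time_s: 22.35
eef_pos: [0.5431, 0.0882, 0.1359]
orientation: [3.141, -0.003, -0.202]
force: [0.8, 0.7, 5.0]
opening: 0.0109
```

Request:
{"op": "carry_out", "data": {"linear": [[0,0,-0.5],[0,0,-0.5],[0,0,-0.3],[0,0,0],[0,0,0]], "delta_rot": [[0,0,0],[0,0,0],[0,0,0],[0,0,0],[0,0,0]], "claw": [0,0,0,0,0]}}

```text
time_s: 22.85
eef_pos: [0.5431, 0.0882, 0.1371]
orientation: [3.141, -0.003, -0.202]
force: [1.7, 0.1, 4.4]
opening: 0.0108
```

```bash
python3 st.py
```

```text
22.85 [0.5431 0.0882 0.1371] [ 3.1412e+00 -2.7000e-03 -2.0180e-01] [1.74 0.1  4.37] [ 0.013 -0.197  0.003]
22.9 [0.5431 0.0882 0.1371] [ 3.1412e+00 -2.7000e-03 -2.0190e-01] [1.08 0.25 4.97] [-0.056 -0.238 -0.03 ]
22.95 [0.5431 0.0882 0.1371] [ 3.1413e+00 -2.8000e-03 -2.0190e-01] [ 0.55 -0.37  5.08] [-0.043 -0.245 -0.028]
```

Request:
{"op": "carry_out", "data": {"linear": [[0.3,0,-0.3],[0,0,-0.4],[0,0,-0.3],[0,0,0],[0,0,0]], "delta_rot": [[0,0,0],[0,0,0],[0,0,0],[0,0,0],[0,0,0]], "claw": [0,0,0,0,0]}}

```text
time_s: 23.5
eef_pos: [0.543, 0.0883, 0.1379]
orientation: [3.141, -0.002, -0.202]
force: [2.1, -1.1, 5.8]
opening: 0.0112
```

Request:
{"op": "carry_out", "data": {"linear": [[0,0,-0.3],[0,0,-0.3],[0,0,0],[0,0,0],[0,0,0]], "delta_rot": [[0,0,0],[0,0,0],[0,0,0],[0,0,0],[0,0,0]], "claw": [0,0,0,0,0]}}

```text
time_s: 24.0
eef_pos: [0.5426, 0.0884, 0.1384]
orientation: [3.141, -0.001, -0.202]
force: [2.8, -0.8, 4.4]
opening: 0.0111
```

```bash
python3 st.py
```

```text
24.0 [0.5426 0.0884 0.1384] [ 3.1414e+00 -6.0000e-04 -2.0180e-01] [ 2.76 -0.78  4.44] [-0.254 -0.756  0.016]
24.05 [0.5426 0.0884 0.1384] [ 3.1414e+00 -5.0000e-04 -2.0170e-01] [ 3.17 -0.93  5.3 ] [-0.238 -0.798 -0.02 ]
24.1 [0.5425 0.0884 0.1384] [ 3.1414e+00 -5.0000e-04 -2.0170e-01] [ 2.05 -0.59  5.03] [-0.242 -0.793 -0.024]
```

Request:
{"op": "carry_out", "data": {"linear": [[0.3,0,0],[0.2,0,0],[0,0,0],[0,0,0],[0,0,0]], "delta_rot": [[0,0,0],[0,0,0],[0,0,0],[0,0,0],[0,0,0]], "claw": [0,0,0,0,0]}}

```text
time_s: 24.65
eef_pos: [0.5427, 0.0884, 0.1383]
orientation: [3.141, 0.0, -0.202]
force: [1.6, -0.9, 3.9]
opening: 0.0109
```

```bash
python3 st.py
```

```text
24.65 [0.5427 0.0884 0.1383] [ 3.1415e+00  4.0000e-04 -2.0160e-01] [ 1.62 -0.88  3.9 ] [-0.285 -0.655 -0.005]
24.7 [0.5427 0.0884 0.1383] [ 3.1415e+00  4.0000e-04 -2.0170e-01] [ 2.06 -0.87  4.9 ] [-0.33  -0.614  0.075]
24.75 [0.5427 0.0884 0.1383] [ 3.1414e+00  4.0000e-04 -2.0170e-01] [ 2.06 -0.71  4.78] [-0.287 -0.586  0.029]
```

Request:
{"op": "carry_out", "data": {"linear": [[0.2,0,0],[0,0,0],[0,0,0],[0,0,0],[0,0,0]], "delta_rot": [[0,0,0],[0,0,0],[0,0,0],[0,0,0],[0,0,0]], "claw": [0,0,0.2,0.4,0.6], "force": 20}}

```text
time_s: 25.3
eef_pos: [0.5416, 0.0891, 0.1373]
orientation: [-3.141, 0.004, -0.201]
force: [0.0, -0.2, 0.1]
opening: 0.0454
```

Request:
{"op": "carry_out", "data": {"linear": [[0,0,0],[0,0,0],[0,0,0],[0,0,0],[0,0,0]], "delta_rot": [[0,0,0],[0,0,0],[0,0,0],[0,0,0],[0,0,0]], "claw": [0.8,1,1,1,1]}}

```text
time_s: 25.8
eef_pos: [0.543, 0.0884, 0.1383]
orientation: [3.142, 0.0, -0.202]
force: [0.5, 0.8, 0.6]
opening: 0.0855
```

Request:
{"op": "carry_out", "data": {"linear": [[0,0,-10],[0,0,-25],[0,0,-35],[0,0,-35],[0,0,-25]], "delta_rot": [[0,0,0],[0,0,0],[0,0,0],[0,0,0],[0,0,0]], "claw": [1,1,1,1,1]}}

```text
time_s: 26.3
eef_pos: [0.5436, 0.0878, 0.2714]
orientation: [-3.141, -0.003, -0.202]
force: [0.3, -0.1, 0.9]
opening: 0.0851
```

Request:
{"op": "carry_out", "data": {"linear": [[0,0,-5],[0,0,0],[0,0,0],[0,0,0],[0,0,0]], "delta_rot": [[0,0,0],[0,0,0],[0,0,0],[0,0,0],[0,0,0]], "claw": [1,1,1,1,1]}}

```text
time_s: 26.8
eef_pos: [0.5426, 0.0884, 0.2722]
orientation: [3.141, 0.002, -0.202]
force: [0.0, 0.9, -1.2]
opening: 0.0851
```

```bash
python3 - <<'E'
from h import *
T,o=pose(); print(o['time_s'],T[:3,3],o['force'],o['opening'])
c=cam('wrist'); save(c,'w6',s=1.4)
H,W=c['depth'].shape; uv=np.stack(np.meshgrid(np.arange(W),np.arange(H)),-1).reshape(-1,2); P=cloud(c,uv)
h=cv2.cvtColor(c['pixels'],cv2.COLOR_RGB2HSV).reshape(-1,3).astype(int)
orr=((h[:,0]<12)|(h[:,0]>172))&(h[:,1]>150)&(h[:,2]>60)&(P[:,2]>.06)
for n,cx,cy in (('new',.541,.089),('A',.518,-.024),('B',.564,.202)):
    q=P[orr&(np.hypot(P[:,0]-cx,P[:,1]-cy)<.04)]
    if len(q)<20: print(n,len(q)); continue
    t=q[q[:,2]>.1]; 
    for m,k in (('all',q),('top',t)):
        if len(k)>10:
            (x,y),wh,a=cv2.minAreaRect((k[:,:2]*1000).astype(np.float32)); print(n,m,len(k),'z98',np.percentile(k[:,2],[50,98]).round(4),'rect',np.round([x,y,*wh,a],1))
E
```

```text
26.8 [0.54257946 0.0884434  0.27217423] [ 0.02681961  0.85787572 -1.20222572] 0.08512128188405035
new all 562 z98 [0.1049 0.1143] rect [542.3  89.1  12.7  30.1  77.9]
new top 295 z98 [0.1121 0.1145] rect [542.8  89.7   6.3  27.7  78.5]
A all 667 z98 [0.0984 0.1141] rect [520.3 -20.   10.4  30.   78.2]
A top 278 z98 [0.1113 0.1145] rect [521.1 -20.6   6.1  26.6  79.9]
B all 1054 z98 [0.0973 0.1135] rect [565.2 202.8  10.6  30.6  81.5]
B top 318 z98 [0.11   0.1142] rect [565.5 203.6   6.3  28.8  79.1]
```

View pics/w6.png

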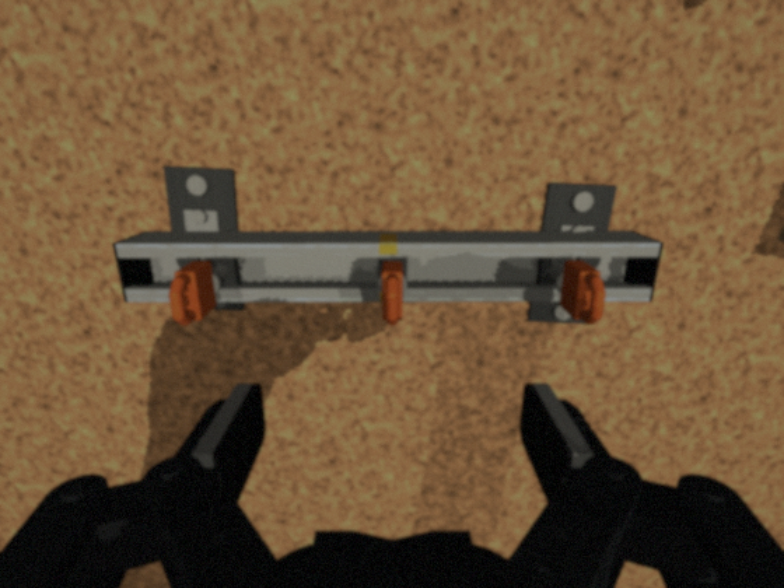

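The eye stands at the yellow mark, at (392,290) in 1.4x pixels. Its top height (0.1145 m) and its angle across the rail match the two eyes already fitted.

```bash
python3 -c "
from station import r; print(r.finish_job())"
```

```text
the job is handed in; nothing more can be done
None
```

The loose orange eye is fitted in the rail at the yellow mark, released, and the job is handed in; `finish_job` gives no verdict. I lowered the nut lengthwise through the slot, pressed it about 5–6 mm below its locked height and turned it 90° clockwise. It then rose into the lip grooves before I let go.

**Last checks:**
- **Height:** the top of the eye is at 0.1145 m, against 0.1145 m and 0.1142 m on the two fitted eyes, so it sits at the locked height.
- **Angle:** it is square across the rail, within about 1.5° of the two fitted eyes.
- **Position:** it is about 2 mm along the rail from the midpoint between the fitted eyes, within the 12 mm allowed.
- **Forces:** the vertical reading stayed below about 8 N on entry and during the turn. While the eye rose, the readings showed a sideways force of about 2–3 N. They are sampled, so brief peaks could be missed.
- **Clearance and time:** at hand-in the gripper was open and about 80 mm clear of the eye. The robot clock was at about 27 s of the 72 s allowed.

**Disagreements and gaps:**
- **Eye orientation at the start:** in the block the eye's long axis lay across the block, not within 0.5 rad of its long side as the task text says. I followed the images.
- **Wrist camera offset:** it read about 1–2 mm off. I corrected for this using the eye in the gripper and the top camera.
- **Bystander objects:** I did not measure them again at the end. I felt no contact with them.

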